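# Cam-lock the spice caddy to the chopping block

### The arm

A 6-joint arm with a two-finger parallel gripper is mounted at the origin on a cart in front of the work surface, level with it; the furniture and walls round the work are solid. World frame = base frame: x ahead of the robot, y to its left, z up, the work surface at z = 0. Lengths are in m, angles in rad, forces in N, time in s.
With the tool pointing down it reaches from about 0.35 to 0.975 m from the base axis. Payload 4.9 kg.
Tool frame: the origin (TCP) lies on the centre line of the jaws, within the pads' length; the fingertips stand manip.tip_reach ahead of it and the grasp point (between the pads) is the TCP (manip.tip_reach is the distance from the TCP to the fingertips, in m); z points along the fingers, y is the line along which they close (so a half turn about z gives the same grasp; the last joint's range is limited). The gripper opens to 85 mm and grips with 20 to 120 N. Pads are 22 mm wide; open, the fingers measure 114 mm over their backs; the gripper's body (76 mm by 85 mm) begins 54 mm behind the grasp point. The pads swing forward as they close: fully open they stand 13 mm farther back than shut.
Start: joints at [-0.119, 0.053, 1.613, -0, 1.476, -0.119], TCP at [0.625, 0, 0.25] pointing down, gripper open.
Joint ranges: [-3.01, 3.01], [-1.01, 2.22], [0.06, 2.58], [-1.02, 4.17], [0.09, 2.62], [-3.14, 3.14]. Speed limits (rad/s): [2.57, 2.57, 3.14, 3.14, 3.14, 3.14].

### API

Orientations are given as a unit quaternion [w, x, y, z].
In Python, from plant import manip gives the robot as it stands. The module is installed in compiled form; this text tells all that it offers.
- The arm moves only by the tool move_arm, never from a script. Its argument "rows" is a list of rows, each a list of 7 numbers: the shift along the tool's x, y, z in cm, then the turn, a rotation vector about the tool's x, y, z in degrees, then the opening, from -1 (shut) to 1 (fully open). In form: [[tx, ty, tz, ax, ay, az, jaw], ...]. A call has 1 to 20 rows; each row shifts and turns the commanded pose from where the row before left it, along the tool's axes as they then stand; what a row does not reach is not made up. A row lasts 1/12 s, in which the tool goes at most 41.7 mm and 7.16 degrees, less where a joint would pass 70% of its speed; a pose out of reach is approached as far as the arm can. A call is refused whole if a number of a shift passes 4.17 or a number of a turn 7.16, either way. A call with a gripper value outside its range is refused whole. The fingers move at their own pace and stop on an object; the grip force is fixed at half the most. Time passes only in rows, so rows that do not move let the fingers close. It gives the time, the measured TCP pose, the force, the opening and the grip force at its end, in the units of the state.
- manip.state(): the state, without advancing time (a new reading comes with each control period).
- manip.grab_frame(name): name is "scene" or "side" or "wrist"; returns a dict with "img" (400x640x3 uint8, blue, green, red), "mtx" (3x3 intrinsics, pixels), "R" (3x3) and "t" (3): a world point X has camera coordinates R X + t. Camera axes: x right, y down, z forward; pixel columns grow to the right and rows downward; lengths in m; the calibration is good to about 2 mm. A picture is of the moment at which its call begins. There is no depth.
- manip.job_done(): hands the job in; it is judged then, once.
The state is a dict: "time": time; "joint_pos": joint angles; "joint_vel": joint speeds; "joint_efforts": joint torques, N m; "tool_pos": TCP position; "tool_rot": TCP orientation; "contact_force": force on the tool from outside, world axes, zero at the start; "ft_torque": the same for the moment, N m; "gripper_width": opening from 0.0 (shut) to 1.0 (fully open); "grasp_force": force on a finger pad.
Only numpy, scipy, OpenCV 4.12 (cv2) and the standard library are available. Lean on these libraries where they do the work, as an engineer would, in place of code of your own. Each camera call takes 0.05 s, during which the arm holds its last target. There are 200 camera calls.

### The job

Slide the wooden spice caddy up to the chopping block so that its bolt runs into the slot and it rests against the rubber strip. Then turn the steel cam disc clockwise by its lever, roughly half a turn: once you feel the hook take hold and start to pull the bolt, give it about another 25 to 30 degrees so that the caddy is drawn tight, and force it no further. Let go, and leave the ramekin, egg cup and mug where they are.

Things in the scene. Friction and masses are not known exactly. Their poses are not given: they have to be found in the camera images.
- block: Fixed wooden chopping block, 165 x 194 x 48 mm high. Origin: on the worktop right under the cam disc's axis; z up. Docking face: plane local x = -0.040 (block spans x -0.040 to 0.125, y -0.097 to 0.097). A slot 14 mm wide, open at the top, runs along local x at y = 0 from that face to 13 mm past the disc's axis.
- slot_mouth (a point): Middle of the slot's mouth on the docking face, 14 mm up; axes as the block's, x points into the slot. Steel sides flare it to about 28 mm.
- strip (a point): Point on the docking face (block x = -0.040, z 25 mm). Beside the slot (y 23 to 83 mm each side, z 8 to 42 mm) a black rubber strip stands out of this face by 7 to 15 mm, differing each time (this point does not follow it: feel for it). It gives on a spring, about 7.5 N per mm, up to 12 mm.
- cam: Steel cam disc, 58 mm across, top face at z = 56 mm, on the block over the slot's end. Origin as the block's; axes turn with the disc about z. Open (angle 0): disc axes = block axes, lever points along local -y. Starts 0 to 0.25 rad from open; tightens clockwise from above (hard stop 3.75 rad), stays where left.
- lever_post (a point): Upright round post at the end of the disc's lever: 14 mm across, z 62 to 90 mm, on the disc's local -y axis, 48 mm from the disc's axis; this point 78 mm up. The lever (14 mm wide) lies along local -y with its top at z = 60 mm.
- hook (a point): Hidden spiral hook under the disc (point on the axis, 28 mm up). It gets behind the bolt's head at 0.4 to 0.8 rad from open, takes hold at 1.0 to 2.9 rad depending on the strip, then draws it in 5 mm per rad; the pull grows 30 to 35 N per rad. Tight is 11 to 26 N. Felt at the post after each small step: about 0 N free, over 1 N once it takes hold, 2 to 5 N when tight.
- caddy: Loose wooden spice caddy: open tray 110 (x) x 150 (y) x 45 mm, 7 mm walls, raised handle plate across its middle, about 0.45 kg. Origin: centre of its underside; front wall at local x = +0.055, bolt stands out of it along +x. Docked, its x axis lies on the block's x axis (y = 0), standing on the worktop.
- caddy_handle (a point): Grip point of the caddy's handle plate: 14 mm thick along the caddy's x, 64 mm wide along its y, up to z = 84 mm; this point is 66 mm above the caddy's origin. 40 mm free before and behind it, above the 7 mm tray floor.
- bolt_head (a point): Head of the caddy's bolt: an upright steel pin 10 mm across, z 9 to 35 mm (point at 28 mm), 34 mm in front of the front wall, on an 8 mm shank. With the caddy just against the strip it is 13 to 21 mm from the disc's axis.
- ramekin: White ramekin, 73 mm across, 41 mm high, on the worktop beside the caddy; bystander. Origin: centre of its underside.
- egg_cup_1: White egg cup, 47 mm across, 54 mm high, standing on the block's top; bystander. Origin: centre of its underside.
- mug_1: Blue mug, 58 x 82 mm, 49 mm high, on the worktop beyond the block's end; bystander. Origin: centre of its underside.
There are look-alikes about, which are no part of the job. Leave any pink or turquoise look-alike of the caddy alone.

How it is judged:
On the way, in this order (a step that is already met when the one before it is completed fails the run):
1. the caddy stands against the strip with its bolt in the slot, the hook not yet pulling (horizontal distance between bolt_head and cam below 0.0235 m and contact force between cam and caddy below 4 N and angle between caddy's own z axis and vertical below 0.1 rad), for 0.2 s.
2. the hook has drawn the bolt tight (contact force between cam and caddy above 11 N), for 0.2 s.
At the end, for the whole second after the job is handed in: The hook holds the caddy's bolt with a pull of 11 to 26 N, the bolt's head is within 21.5 mm of the disc's axis, the caddy stands flat on the worktop (within 0.05 rad and 6 mm), square to the block within 0.06 rad, at rest (contact force between cam and caddy between 11 and 26 N and horizontal distance between bolt_head and cam below 0.0215 m and angle between the x axis of caddy and the x axis of block, either way round below 0.06 rad and angle between caddy's own z axis and vertical below 0.05 rad and height (world z) of caddy below 0.006 m and linear speed of caddy below 0.01 m/s); the robot touches nothing.
It fails at once if the bolt is overtightened (hook pulls with more than 30 N) (contact force between cam and caddy above 30 N).
It fails at once if the caddy is tipped (angle between caddy's own z axis and vertical above 0.35 rad).
It fails at once if the ramekin is moved more than 20 mm (distance of ramekin from where it was at the start of the episode above 0.02 m).
It fails at once if the egg cup is moved more than 20 mm (distance of egg_cup_1 from where it was at the start of the episode above 0.02 m).
It fails at once if the mug is moved more than 20 mm (distance of mug_1 from where it was at the start of the episode above 0.02 m).
It also fails if it takes over 72 s, if anything falls off the work surface, if the arm or the gripper's body presses on something with over 40 N, if the wrist force passes 120 N, or if a joint passes its speed limit or range.

## Working session

There is one attempt and no reset: what is moved stays moved. The work goes in short steps, Python scripts to look and compute and a tool call to move; the robot and the scene stay as the last step left them, time stands still between calls to the robot, and variables do not carry over. Pictures are saved under pics/ and viewed, at most 10 in all, crops included, and the job is handed in when it is done.

Besides the shell and the picture viewer there is one more tool, called as name(argument=value, ...) on one line, values as JSON. move_arm: Moves the arm, as the interface text tells. Its arguments: {"type":"object","properties":{"rows":{"type":"array","items":{"type":"array","items":{"type":"number"}}}},"required":["rows"]}

```bash
mkdir -p pics
python3 - <<'E'
from plant import manip
import cv2, numpy as np, pickle
print(manip.tip_reach, manip.state())
d={}
for n in("scene","side"):
    f=manip.grab_frame(n); d[n]=f; cv2.imwrite(f"pics/{n}0.png",f["img"]); print(n,f["mtx"],f["R"],f["t"])
pickle.dump(d,open("f0.pkl","wb"))
E
```

```text
0.019 {'time': 0.0, 'joint_pos': array([-1.18989744e-01,  5.33633417e-02,  1.61427492e+00, -1.86175834e-05,
        1.47598991e+00, -1.19045610e-01]), 'joint_vel': array([ 0.00123779, -0.00017133, -0.00099548,  0.00122163, -0.00215752,
        0.00152676]), 'joint_efforts': array([ 2.70554956e-04, -3.93670499e+01, -3.70175600e+01, -1.62778279e-04,
        6.93513779e-03, -6.06393527e-06]), 'tool_pos': array([6.24425741e-01, 7.06190605e-05, 2.49070348e-01]), 'tool_rot': array([-7.94297450e-04,  7.07086033e-01,  7.07126796e-01, -6.36407289e-04]), 'contact_force': array([-0.13616841, -0.62694377, -0.04037129]), 'ft_torque': array([-0.00067135,  0.01235661,  0.00206953]), 'grasp_force': 0.0, 'gripper_width': 1.0018779966039506}
scene [[520.72561087   0.         323.65788449]
 [  0.         520.72561087 196.64726862]
 [  0.           0.           1.        ]] [[ 0.62898546 -0.77732276 -0.01210859]
 [-0.44396287 -0.34636801 -0.82639347]
 [ 0.63818043  0.52516524 -0.56296289]] [-0.31733107  0.34113471  1.06069764]
side [[385.42722625   0.         318.20834094]
 [  0.         385.42722625 200.68168683]
 [  0.           0.           1.        ]] [[-0.97572252 -0.21899916 -0.00222285]
 [-0.09464129  0.43077156 -0.89748476]
 [ 0.19750595 -0.87548571 -0.44103987]] [0.58211045 0.10596463 1.0110225 ]
```

View pics/scene0.png

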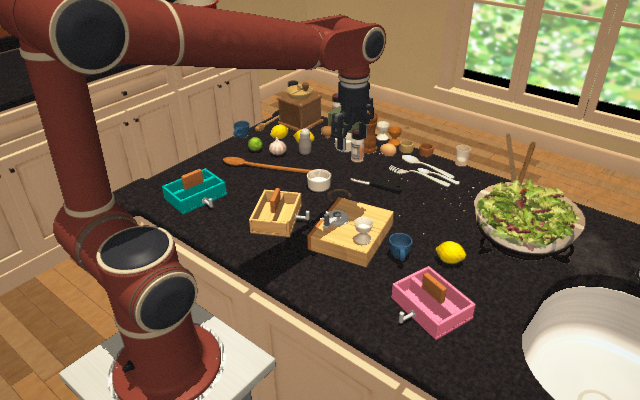

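View pics/side0.png

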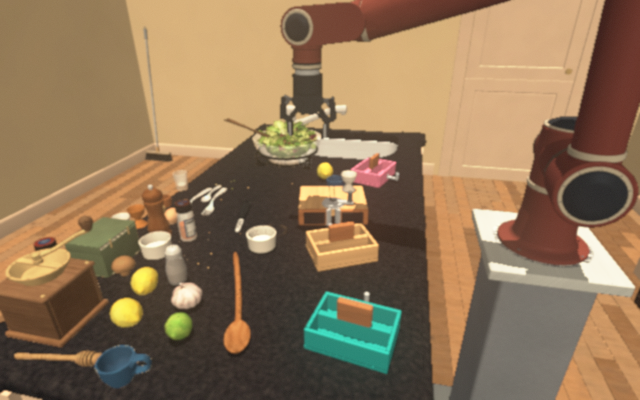

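The scene picture shows the wooden caddy at about (276,212) and the block at (350,230), with the cam between them. In the side picture the caddy is at (342,245) and the block at (333,205). Next I'll enlarge both regions.

Run:
```python
import cv2, numpy as np, pickle
d=pickle.load(open("f0.pkl","rb"))
a=d["scene"]["img"][180:270,240:400]; b=d["side"]["img"][165:270,292:392]
a=cv2.resize(a,None,fx=5,fy=5,interpolation=cv2.INTER_CUBIC)[:450,:800]
b=cv2.resize(b,None,fx=5.5,fy=5.5,interpolation=cv2.INTER_CUBIC)
cv2.imwrite("pics/za.png",a);cv2.imwrite("pics/zb.png",b);print(a.shape,b.shape)
```

```text
(450, 800, 3) (578, 550, 3)
```

View pics/za.png

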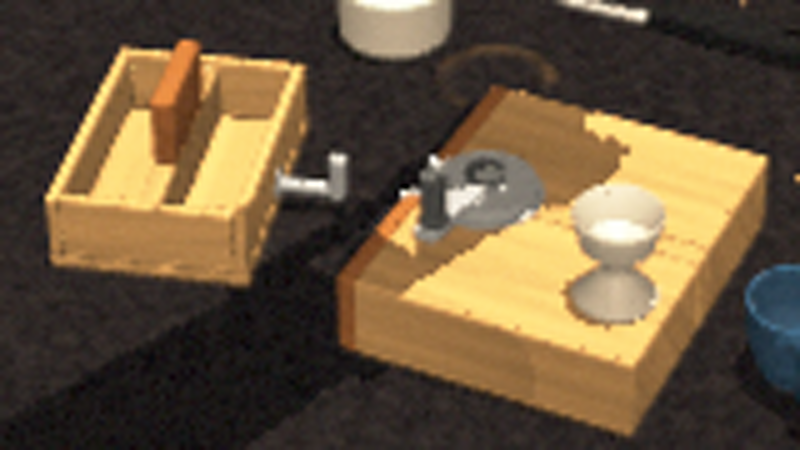

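View pics/zb.png

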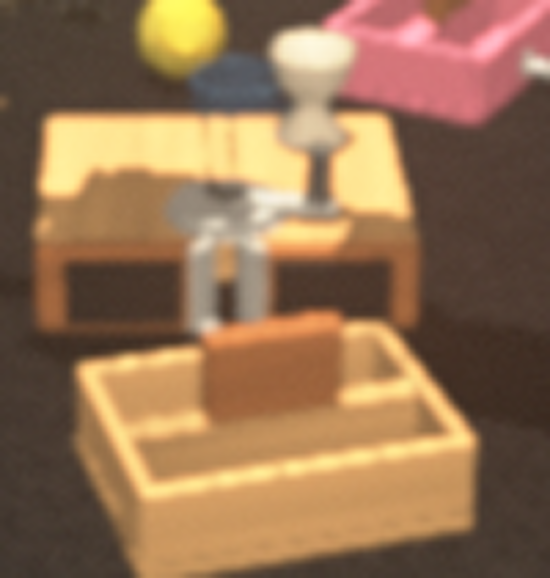

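The crops are clear. In the scene crop the block's top corners are at about (495,88), (767,157), (634,365) and (345,280), the caddy rim is at the left, the disc centre is at (493,190) and the post is at (432,170). The side crop shows the same objects. I'll cast rays onto the known heights.

```bash
cat > h.py <<'E'
import numpy as np, pickle
def ray(f,uv,z):
    K,R,t=map(np.asarray,(f["mtx"],f["R"],f["t"])); d=R.T@np.linalg.inv(K)@[uv[0],uv[1],1]; c=-R.T@t
    return c+d*(z-c[2])/d[2]
E
python3 - <<'E'
from h import *
d=pickle.load(open("f0.pkl","rb")); np.set_printoptions(precision=4,suppress=True)
P={"scene":(lambda u:(239.6+u[0]/5,179.6+u[1]/5)),"side":(lambda u:(291.6+u[0]/5.5,164.6+u[1]/5.5))}
pts={"scene":dict(block=([(345,280),(495,88),(767,157),(634,365)],.048),caddy=([(48,200),(122,47),(305,65),(240,210)],.045),disc=([(493,190)],.056),post=([(432,168)],.09),bolt=([(338,155)],.035),handle=([(192,43),(160,92)],.084),egg=([(612,295)],.048),ramekin=([(395,30)],.0)),
"side":dict(block=([(415,245),(38,242),(45,115),(390,115)],.048),caddy=([(475,435),(145,493),(80,368),(388,322)],.045),disc=([(213,208)],.056),post=([(320,148)],.09),handle=([(205,330),(340,315)],.084),egg=([(312,143)],.048))}
for c in pts:
  for n,(uv,z) in pts[c].items():
    Q=np.array([ray(d[c],P[c](u),z)[:2] for u in uv]); print(c,n,Q.tolist() if 0 else Q.round(4).reshape(-1), 'mean',Q.mean(0))
    if len(Q)==4: print('   sides',np.linalg.norm(Q-np.roll(Q,-1,0),axis=1),'ang',np.degrees([np.arctan2(*(Q[(i+1)%4]-Q[i])[::-1]) for i in range(4)]))
E
```

```text
scene block [ 0.4515  0.0056  0.6356  0.0512  0.6736 -0.1052  0.4878 -0.1481] mean [ 0.5621 -0.0491]
   sides [0.1897 0.1609 0.1907 0.1579] ang [  13.9064  -76.3218 -166.9999  103.3197]
scene caddy [0.4085 0.1771 0.5394 0.2502 0.5906 0.154  0.4652 0.0904] mean [0.5009 0.1679]
   sides [0.1499 0.109  0.1406 0.1036] ang [  29.1781  -61.9716 -153.0977  123.1579]
scene disc [ 0.5501 -0.0133] mean [ 0.5501 -0.0133]
scene post [ 0.5094 -0.0051] mean [ 0.5094 -0.0051]
scene bolt [0.5455 0.091 ] mean [0.5455 0.091 ]
scene handle [0.5255 0.1784 0.4797 0.1591] mean [0.5026 0.1687]
scene egg [ 0.5253 -0.1082] mean [ 0.5253 -0.1082]
scene ramekin [0.7037 0.1812] mean [0.7037 0.1812]
side block [ 0.4553  0.0087  0.6424  0.0465  0.6804 -0.1079  0.4868 -0.1503] mean [ 0.5662 -0.0507]
   sides [0.1909 0.1589 0.1982 0.1621] ang [  11.413   -76.1725 -167.6369  101.2112]
side caddy [0.4111 0.176  0.5409 0.2501 0.5922 0.1579 0.4597 0.0851] mean [0.501  0.1673]
   sides [0.1495 0.1055 0.1512 0.1031] ang [  29.7395  -60.9414 -151.1852  118.1374]
side disc [0.5601 0.0052] mean [0.5601 0.0052]
side post [ 0.5074 -0.0065] mean [ 0.5074 -0.0065]
side handle [0.5302 0.1784 0.4747 0.1525] mean [0.5025 0.1655]
side egg [ 0.5247 -0.1025] mean [ 0.5247 -0.1025]
```

Both views agree. The block origin is at about (0.5545,-0.0086) with its x axis at -77°. The caddy is at (0.501,0.1675) with its x axis at -61°, and the predicted bolt (0.544,0.090) matches the measured one. The post is at about (0.508,-0.006), 46 mm from the axis. I'll move above the handle with tool y along the caddy's x.

move_arm(rows=[[2.39,-1.75,1.9,0,0,0,0.1],[2.39,-1.75,1.9,0,0,0,0.1],[2.39,-1.75,1.9,0,0,0,0.1],[2.39,-1.75,1.9,0,0,0,0.1],[2.39,-1.75,1.9,0,0,0,0.1],[2.39,-1.75,1.9,0,0,0,0.1],[2.39,-1.75,1.9,0,0,0,0.1],[0,0,0,0,0,-7,0.1],[0,0,0,0,0,-7,0.1],[0,0,0,0,0,-7,0.1],[0,0,0,0,0,-7,0.1],[0,0,0,0,0,-7,0.1],[0,0,0,0,0,-7,0.1],[0,0,0,0,0,-7,0.1],[0,0,0,0,0,-7,0.1],[0,0,0,0,0,-7,0.1],[0,0,0,0,0,-7,0.1],[0,0,0,0,0,-7,0.1],[0,0,0,0,0,-7,0.1],[0,0,0,0,0,-7,0.1]])

```text
time: 1.77
tool_pos: [0.5021, 0.1672, 0.1168]
tool_rot: [-0.0, -0.012, 1.0, -0.0]
contact_force: [-0.1, 0.5, -0.0]
gripper_width: 0.55
grasp_force: 0.0
```

move_arm(rows=[[0,0,0,0,0,-7,0.1],[0,0,0,0,0,-7,0.1],[0,0,0,0,0,-7,0.1],[0,0,0,0,0,-7,0.1],[0,0,0,0,0,0,0.1]])

```text
time: 2.18
tool_pos: [0.5021, 0.1672, 0.1168]
tool_rot: [-0.0, -0.251, 0.968, 0.0]
contact_force: [0.1, 0.3, -1.5]
gripper_width: 0.552
grasp_force: 0.0
```

Run:
```python
from plant import manip
import cv2,pickle
f=manip.grab_frame("wrist");cv2.imwrite("pics/w1.png",f["img"]);pickle.dump(f,open("w1.pkl","wb"));s=manip.state();print(s["tool_pos"],s["tool_rot"],s["joint_pos"],s["gripper_width"])
```

```text
[0.50212161 0.1672446  0.11683623] [-4.33080877e-04 -2.49154643e-01  9.68463615e-01  4.70403496e-05] [ 1.80838736e-01 -5.31160268e-02  1.95078737e+00  3.42280132e-05
  1.24479196e+00 -1.89358316e+00] 0.5499800324738536
```

View pics/w1.png

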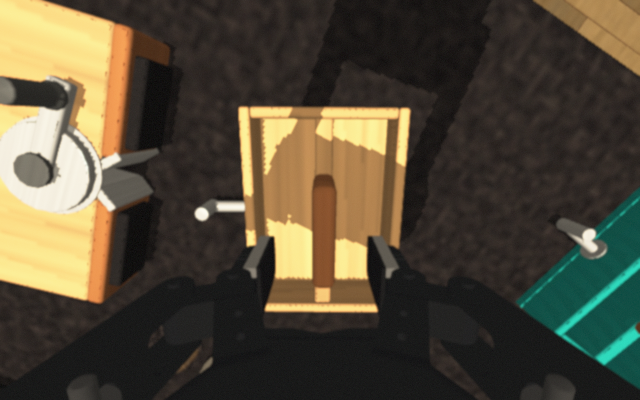

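The wrist view shows the handle (323,180–300) centred between the fingers and nearly aligned. The disc is at about (50,165), the docking edge runs from (113,25) to (90,300), and the bolt head is at (203,211). I'll refine from this view, then grasp.

Run:
```python
from h import *
f=pickle.load(open("w1.pkl","rb")); np.set_printoptions(precision=4,suppress=True)
for n,uv,z in [("disc",(49,166),.056),("edge1",(115,25),.048),("edge2",(90,300),.048),("posttop",(5,91),.09),("postbase",(58,94),.062),("bolttop",(203,213),.035),
 ("c1",(239,108),.045),("c2",(410,108),.045),("c4",(247,235),.045),("hand",(323,181),.084)]: print(n,ray(f,uv,z)[:2])
a,b=ray(f,(115,25),.048),ray(f,(90,300),.048);print(np.degrees(np.arctan2(*(a-b)[:2][::-1]))-90)
a,b=ray(f,(239,108),.045),ray(f,(410,108),.045);print(np.degrees(np.arctan2(*(a-b)[:2][::-1])))
g=np.array([.223,-.975]);print((ray(f,(100,190),.048)[:2]+.04*g))
```

```text
disc [ 0.5521 -0.0014]
edge1 [0.4556 0.0034]
edge2 [0.6414 0.0475]
posttop [ 0.5066 -0.0052]
postbase [ 0.5049 -0.0041]
bolttop [0.5435 0.0916]
c1 [0.4628 0.0859]
c2 [0.4097 0.1812]
c4 [0.5387 0.1276]
hand [0.4714 0.1518]
-256.6499552551388
-60.89087545929087
[ 0.565  -0.0118]
```

move_arm(rows=[[0,0,1.8,0,0,0,0.1],[0,0,1.8,0,0,0,0.1],[0,0,1.8,0,0,0,0.1],[0,0,0,0,0,0,-1],[0,0,0,0,0,0,-1],[0,0,0,0,0,0,-1],[0,0,0,0,0,0,-1],[0,0,0,0,0,0,-1],[0,0,0,0,0,0,-1]])

```text
time: 2.98
tool_pos: [0.5027, 0.1674, 0.0639]
tool_rot: [0.0, -0.25, 0.968, -0.0]
contact_force: [0.3, -0.0, -3.0]
gripper_width: 0.153
grasp_force: 61.2
```

The measurements are consistent, so the caddy is gripped. The block heading is about -76.8°. I'll turn +16° and slide to a pre-dock pose on the slot line.

move_arm(rows=[[0,0,0,0,0,4,-1],[0,0,0,0,0,4,-1],[0,0,0,0,0,4,-1],[0,0,0,0,0,4,-1],[-0.26,-0.85,0,0,0,0,-1],[-0.26,-0.85,0,0,0,0,-1],[-0.26,-0.85,0,0,0,0,-1],[-0.26,-0.85,0,0,0,0,-1],[0,0,0,0,0,0,-1],[0,0,0,0,0,0,-1]])

```text
time: 3.82
tool_pos: [0.5215, 0.1351, 0.0639]
tool_rot: [0.001, -0.113, 0.994, -0.001]
contact_force: [0.9, -2.2, -0.1]
gripper_width: 0.155
grasp_force: 61.6
```

Run:
```python
from plant import manip
import cv2,pickle,numpy as np
f=manip.grab_frame("scene");g=manip.grab_frame("wrist");pickle.dump((f,g),open("d2.pkl","wb"));s=manip.state();print(s["tool_pos"],s["tool_rot"],s["contact_force"])
a=cv2.resize(f["img"][170:280,230:400],(800,518),interpolation=cv2.INTER_CUBIC)
cv2.imwrite("pics/d2.png",g["img"]);cv2.imwrite("pics/d2s.png",a)
```

```text
[0.52112468 0.13579347 0.06385147] [ 7.69040898e-04 -1.13027829e-01  9.93591362e-01 -5.68713626e-04] [ 1.83168041 -2.5359726   0.52353903]
```

View pics/d2.png

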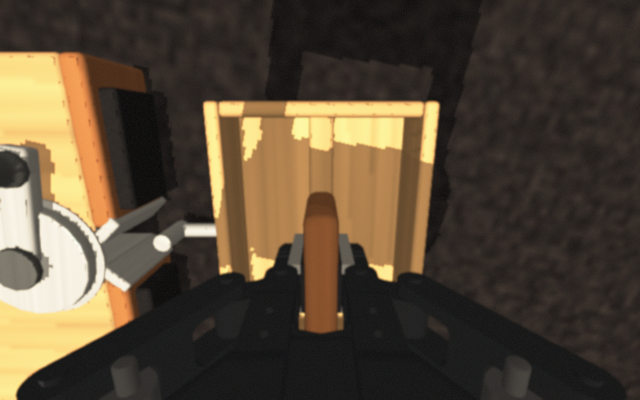

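The bolt head (163,243) is at the flared mouth and roughly centred, and the caddy is nearly parallel to the block. I'll push it in and watch the forces.

move_arm(rows=[[0,-0.5,0,0,0,0,-1],[0,-0.5,0,0,0,0,-1],[0,-0.5,0,0,0,0,-1],[0,0,0,0,0,0,-1],[0,0,0,0,0,0,-1]])

```text
time: 4.33
tool_pos: [0.5241, 0.1215, 0.0638]
tool_rot: [0.0, -0.113, 0.994, -0.0]
contact_force: [0.2, 0.7, 3.6]
gripper_width: 0.158
grasp_force: 62.3
```

move_arm(rows=[[0,-0.5,0,0,0,0,-1],[0,-0.5,0,0,0,0,-1],[0,-0.3,0,0,0,0,-1],[0,0,0,0,0,0,-1],[0,0,0,0,0,0,-1]])

```text
time: 4.75
tool_pos: [0.5272, 0.1092, 0.0638]
tool_rot: [0.001, -0.113, 0.994, -0.0]
contact_force: [0.7, 3.1, 4.7]
gripper_width: 0.157
grasp_force: 62.2
```

move_arm(rows=[[0,-0.4,0,0,0,0,-1],[0,-0.4,0,0,0,0,-1],[0,0,0,0,0,0,-1],[0,0,0,0,0,0,-1]])

```text
time: 5.08
tool_pos: [0.5286, 0.1016, 0.0638]
tool_rot: [0.0, -0.113, 0.994, 0.0]
contact_force: [-0.2, 2.7, 5.4]
gripper_width: 0.155
grasp_force: 62.5
```

move_arm(rows=[[0,-0.3,0,0,0,0,-1],[0,0,0,0,0,0,-1],[0,0,0,0,0,0,-1]])

```text
time: 5.33
tool_pos: [0.5293, 0.0989, 0.0638]
tool_rot: [0.0, -0.113, 0.994, 0.0]
contact_force: [-1.3, 4.6, 5.9]
gripper_width: 0.159
grasp_force: 62.5
```

move_arm(rows=[[0,-0.2,0,0,0,0,-1],[0,0,0,0,0,0,-1],[0,0,0,0,0,0,-1]])

```text
time: 5.58
tool_pos: [0.5296, 0.0971, 0.0638]
tool_rot: [0.0, -0.113, 0.994, 0.0]
contact_force: [-1.5, 4.7, 5.7]
gripper_width: 0.156
grasp_force: 62.5
```

move_arm(rows=[[0,-0.2,0,0,0,0,-1],[0,0,0,0,0,0,-1],[0,0,0,0,0,0,-1]])

```text
time: 5.83
tool_pos: [0.5301, 0.0954, 0.0638]
tool_rot: [0.0, -0.113, 0.994, 0.001]
contact_force: [-0.4, 6.4, 6.0]
gripper_width: 0.155
grasp_force: 62.5
```

move_arm(rows=[[0,-0.2,0,0,0,0,-1],[0,0,0,0,0,0,-1],[0,0,0,0,0,0,-1]])

```text
time: 6.08
tool_pos: [0.5303, 0.0946, 0.0639]
tool_rot: [0.0, -0.113, 0.994, 0.002]
contact_force: [-1.9, 9.6, 6.9]
gripper_width: 0.16
grasp_force: 62.7
```

move_arm(rows=[[0,-0.2,0,0,0,0,-1],[0,0,0,0,0,0,-1],[0,0,0,0,0,0,-1],[0,0,0,0,0,0,-1]])

```text
time: 6.42
tool_pos: [0.5304, 0.0938, 0.0641]
tool_rot: [-0.0, -0.113, 0.994, 0.003]
contact_force: [-3.7, 14.1, 8.8]
gripper_width: 0.155
grasp_force: 62.9
```

The force rises at about 6 N/mm, so the caddy is on the strip. I'll release, lift, and check.

move_arm(rows=[[0,0.2,0,0,0,0,-0.6],[0,0,0,0,0,0,-0.3],[0,0,0,0,0,0,0],[0,0,0,0,0,0,0],[0,0,0,0,0,0,0],[0,0,-3,0,0,0,0],[0,0,-4,0,0,0,0],[0,0,-3.6,0,0,0,-0.2],[0,0,0,0,0,0,-0.2],[0,0,0,0,0,0,-0.2]])

```text
time: 7.25
tool_pos: [0.5324, 0.0924, 0.1726]
tool_rot: [0.003, -0.113, 0.994, -0.0]
contact_force: [-0.0, 0.1, 0.5]
gripper_width: 0.401
grasp_force: 0.0
```

Run:
```python
from plant import manip
import cv2,pickle,numpy as np
g=manip.grab_frame("wrist");f=manip.grab_frame("scene");pickle.dump((f,g),open("d3.pkl","wb"));s=manip.state();print(s["tool_pos"],s["tool_rot"],s["contact_force"],s["joint_pos"])
cv2.imwrite("pics/d3.png",g["img"])
```

```text
[0.52981121 0.09237925 0.16832715] [-7.22765735e-04 -1.13050261e-01  9.93589006e-01 -4.80083816e-05] [-0.42108764 -0.49648855 -0.86899116] [ 3.43198844e-02 -8.99829482e-02  1.89362113e+00 -2.15500524e-04
  1.33938793e+00 -1.76301185e+00]
```

View pics/d3.png

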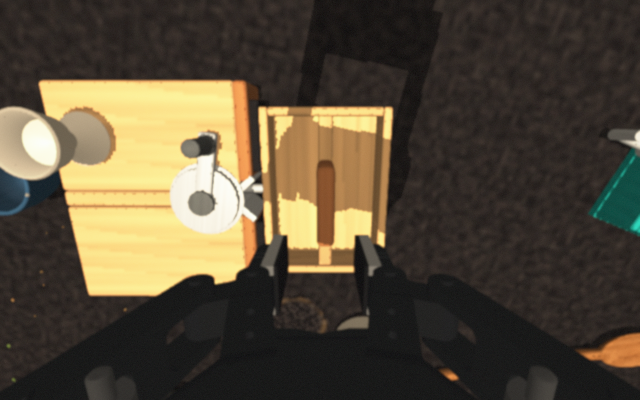

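The caddy is docked square to the block: its rim spans columns 260–392 and the docking edge is at column 245. The disc centre is at about (206,198) and the post top at (191,147). I'll refine the axis and post positions from this view.

Run:
```python
from h import *
f,g=pickle.load(open("d3.pkl","rb")); np.set_printoptions(precision=4,suppress=True)
for n,uv,z in [("disc",(206,199),.056),("post",(190,147),.09),("postb",(206,138),.062),("groove far",(70,198),.048),("b1",(40,81),.048),("b2",(90,295),.048),("b3",(234,80),.048),("b4",(246,295),.048),("cf1",(260,107),.045),("cb1",(392,107),.045),("cb2",(386,272),.045)]: print(n,ray(g,uv,z)[:2])
w=lambda u,z:ray(g,u,z)[:2]
b=[w(p,.048) for p in((40,81),(90,295),(234,80),(246,295))]
an=lambda a:np.degrees(np.arctan2(a[1],a[0]))
print(an(b[2]-b[3]),an(b[0]-b[1]),an(b[0]-b[2]),an(b[1]-b[3]), an(w((260,107),.045)-w((392,107),.045)),an(w((392,107),.045)-w((386,272),.045)))
```

```text
disc [ 0.5531 -0.0028]
post [ 0.5061 -0.007 ]
postb [ 0.5016 -0.007 ]
groove far [ 0.5818 -0.1218]
b1 [ 0.489  -0.1453]
b2 [ 0.6766 -0.1026]
b3 [0.4539 0.004 ]
b4 [0.6428 0.0439]
cf1 [0.4694 0.0269]
cb1 [0.4452 0.1319]
cb2 [0.5902 0.1693]
-168.0692883304858 -167.1661968965824 -76.7601995427323 -76.97566725168751 -77.0291291879328 -165.52947310185726
```

Heading is -77°, the axis is at (0.554,-0.007) and the post at (0.506,-0.0065), 48 mm apart as specified. I'll straddle the post loosely with tool y tangential.

move_arm(rows=[[1.51,-3.03,0,0,0,0,-0.4],[1.51,-3.03,0,0,0,0,-0.4],[1.51,-3.05,0,0,0,0,-0.4],[0,0,1.5,0,0,7,-0.4],[0,0,1.5,0,0,7,-0.4],[0,0,1.3,0,0,0,-0.4],[0,0,0,0,0,0,-0.4],[0,0,0,0,0,0,-0.4]])

```text
time: 8.02
tool_pos: [0.5052, -0.0059, 0.124]
tool_rot: [-0.002, 0.007, 1.0, 0.0]
contact_force: [0.1, 0.6, 0.5]
gripper_width: 0.302
grasp_force: 0.0
```

Run:
```python
from plant import manip
import cv2,pickle,numpy as np
g=manip.grab_frame("wrist");f=manip.grab_frame("scene");pickle.dump((f,g),open("d4.pkl","wb"));s=manip.state();print(s["tool_pos"],s["tool_rot"],s["contact_force"],s["gripper_width"])
cv2.imwrite("pics/d4.png",g["img"])
```

```text
[ 0.50684381 -0.00597982  0.12629865] [-1.50960110e-04  7.61550274e-03  9.99970990e-01 -4.98958061e-06] [ 0.07613793 -0.20406431 -0.03457693] 0.2957370640475979
```

View pics/d4.png

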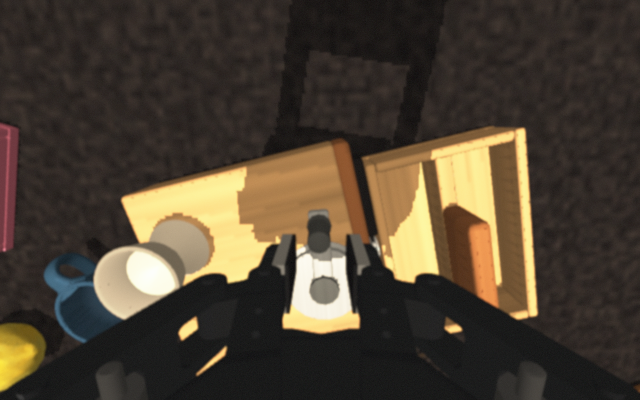

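The post top (319,232) is centred between the fingers and the egg cup (150,270) is clear of them. I'll descend and begin the arc. At 5° per row about the axis 48 mm along tool -x, the shift is (-0.018, 0.418) cm.

move_arm(rows=[[0,0,1.5,0,0,0,-0.4],[0,0,1.5,0,0,0,-0.4],[0,0,1.1,0,0,0,-0.4],[0,0,0,0,0,0,-0.4],[0,0,0,0,0,0,-0.4]])

```text
time: 8.53
tool_pos: [0.5066, -0.0061, 0.0852]
tool_rot: [-0.0, 0.008, 1.0, 0.0]
contact_force: [-0.2, -0.7, -0.1]
gripper_width: 0.299
grasp_force: 0.0
```

move_arm(rows=[[-0.018,0.418,0,0,0,5,-0.4],[-0.018,0.418,0,0,0,5,-0.4],[-0.018,0.418,0,0,0,5,-0.4],[-0.018,0.418,0,0,0,5,-0.4],[0,0,0,0,0,0,-0.4],[0,0,0,0,0,0,-0.4]])

```text
time: 9.03
tool_pos: [0.5107, 0.0101, 0.0864]
tool_rot: [0.001, 0.181, 0.984, 0.0]
contact_force: [0.3, 1.0, 0.6]
gripper_width: 0.299
grasp_force: 0.0
```

move_arm(rows=[[-0.018,0.418,0,0,0,5,-0.4],[-0.018,0.418,0,0,0,5,-0.4],[-0.018,0.418,0,0,0,5,-0.4],[-0.018,0.418,0,0,0,5,-0.4],[0,0,0,0,0,0,-0.4],[0,0,0,0,0,0,-0.4],[0,0,0,0,0,0,-0.4]])

```text
time: 9.62
tool_pos: [0.5188, 0.0242, 0.0857]
tool_rot: [0.001, 0.349, 0.937, 0.0]
contact_force: [0.7, -0.7, -0.0]
gripper_width: 0.3
grasp_force: 0.0
```

move_arm(rows=[[-0.018,0.418,0,0,0,5,-0.4],[0,0,0,0,0,0,-0.4],[0,0,0,0,0,0,-0.4],[0,0,0,0,0,0,-0.4]])

```text
time: 9.95
tool_pos: [0.5215, 0.0273, 0.0854]
tool_rot: [0.0, 0.39, 0.921, 0.0]
contact_force: [0.2, -0.7, -0.0]
gripper_width: 0.298
grasp_force: 0.0
```

move_arm(rows=[[-0.018,0.418,0,0,0,5,-0.4],[0,0,0,0,0,0,-0.4],[0,0,0,0,0,0,-0.4],[0,0,0,0,0,0,-0.4]])

```text
time: 10.28
tool_pos: [0.5245, 0.0301, 0.0853]
tool_rot: [0.0, 0.429, 0.903, 0.0]
contact_force: [-0.2, 0.2, -0.7]
gripper_width: 0.301
grasp_force: 0.0
```

move_arm(rows=[[-0.018,0.418,0,0,0,5,-0.4],[0,0,0,0,0,0,-0.4],[0,0,0,0,0,0,-0.4],[0,0,0,0,0,0,-0.4]])

```text
time: 10.62
tool_pos: [0.5279, 0.0326, 0.0854]
tool_rot: [0.0, 0.468, 0.883, 0.0]
contact_force: [0.4, -0.5, -0.5]
gripper_width: 0.298
grasp_force: 0.0
```

move_arm(rows=[[-0.018,0.418,0,0,0,5,-0.4],[0,0,0,0,0,0,-0.4],[0,0,0,0,0,0,-0.4],[0,0,0,0,0,0,-0.4]])

```text
time: 10.95
tool_pos: [0.5315, 0.0348, 0.0853]
tool_rot: [0.0, 0.507, 0.862, 0.0]
contact_force: [0.0, 0.1, -0.1]
gripper_width: 0.303
grasp_force: 0.0
```

move_arm(rows=[[-0.018,0.418,0,0,0,5,-0.4],[0,0,0,0,0,0,-0.4],[0,0,0,0,0,0,-0.4],[0,0,0,0,0,0,-0.4]])

```text
time: 11.28
tool_pos: [0.5352, 0.0367, 0.0853]
tool_rot: [0.0, 0.544, 0.839, 0.0]
contact_force: [0.5, 0.2, -0.5]
gripper_width: 0.301
grasp_force: 0.0
```

move_arm(rows=[[-0.018,0.418,0,0,0,5,-0.4],[0,0,0,0,0,0,-0.4],[0,0,0,0,0,0,-0.4],[0,0,0,0,0,0,-0.4]])

```text
time: 11.62
tool_pos: [0.5391, 0.0382, 0.0854]
tool_rot: [0.0, 0.58, 0.815, 0.0]
contact_force: [0.5, -0.0, 0.1]
gripper_width: 0.298
grasp_force: 0.0
```

move_arm(rows=[[-0.018,0.418,0,0,0,5,-0.4],[0,0,0,0,0,0,-0.4],[0,0,0,0,0,0,-0.4],[0,0,0,0,0,0,-0.4]])

```text
time: 11.95
tool_pos: [0.5431, 0.0394, 0.0854]
tool_rot: [0.0, 0.615, 0.789, 0.0]
contact_force: [0.7, 0.1, 0.3]
gripper_width: 0.305
grasp_force: 0.0
```

move_arm(rows=[[-0.018,0.418,0,0,0,5,-0.4],[0,0,0,0,0,0,-0.4],[0,0,0,0,0,0,-0.4],[0,0,0,0,0,0,-0.4]])

```text
time: 12.28
tool_pos: [0.5472, 0.0402, 0.0853]
tool_rot: [0.0, 0.649, 0.761, 0.0]
contact_force: [-0.1, 0.1, -0.2]
gripper_width: 0.301
grasp_force: 0.0
```

Run:
```python
from plant import manip
import cv2
g=manip.grab_frame("wrist");cv2.imwrite("pics/d5.png",g["img"])
```

```text
(no output)
```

View pics/d5.png

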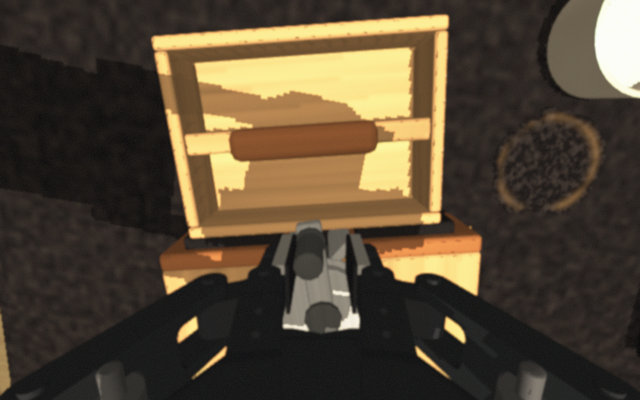

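The post (308,250) is being carried by the trailing finger and the caddy sits square. I'll continue in steps.

move_arm(rows=[[-0.018,0.418,0,0,0,5,-0.4],[0,0,0,0,0,0,-0.4],[0,0,0,0,0,0,-0.4],[0,0,0,0,0,0,-0.4]])

```text
time: 12.67
tool_pos: [0.5513, 0.0407, 0.0853]
tool_rot: [0.0, 0.681, 0.732, 0.0]
contact_force: [0.4, -0.2, 0.5]
gripper_width: 0.303
grasp_force: 0.0
```

move_arm(rows=[[-0.018,0.418,0,0,0,5,-0.4],[0,0,0,0,0,0,-0.4],[0,0,0,0,0,0,-0.4],[0,0,0,0,0,0,-0.4]])

```text
time: 13.0
tool_pos: [0.5555, 0.0408, 0.0853]
tool_rot: [0.0, 0.712, 0.702, 0.0]
contact_force: [-0.1, 0.3, -0.2]
gripper_width: 0.297
grasp_force: 0.0
```

move_arm(rows=[[-0.018,0.418,0,0,0,5,-0.4],[0,0,0,0,0,0,-0.4],[0,0,0,0,0,0,-0.4],[0,0,0,0,0,0,-0.4]])

```text
time: 13.33
tool_pos: [0.5597, 0.0406, 0.0854]
tool_rot: [0.0, 0.742, 0.67, 0.0]
contact_force: [-0.4, 0.1, 0.7]
gripper_width: 0.3
grasp_force: 0.0
```

move_arm(rows=[[-0.018,0.418,0,0,0,5,-0.4],[0,0,0,0,0,0,-0.4],[0,0,0,0,0,0,-0.4],[0,0,0,0,0,0,-0.4]])

```text
time: 13.67
tool_pos: [0.5638, 0.04, 0.0853]
tool_rot: [0.0, 0.771, 0.637, 0.0]
contact_force: [0.3, 0.2, -0.0]
gripper_width: 0.302
grasp_force: 0.0
```

move_arm(rows=[[-0.018,0.418,0,0,0,5,-0.4],[0,0,0,0,0,0,-0.4],[0,0,0,0,0,0,-0.4],[0,0,0,0,0,0,-0.4]])

```text
time: 14.0
tool_pos: [0.5679, 0.039, 0.0853]
tool_rot: [0.0, 0.798, 0.603, 0.0]
contact_force: [0.1, -0.3, 1.0]
gripper_width: 0.301
grasp_force: 0.0
```

move_arm(rows=[[-0.018,0.418,0,0,0,5,-0.4],[0,0,0,0,0,0,-0.4],[0,0,0,0,0,0,-0.4],[0,0,0,0,0,0,-0.4]])

```text
time: 14.33
tool_pos: [0.5719, 0.0377, 0.0853]
tool_rot: [0.0, 0.823, 0.567, 0.0]
contact_force: [0.2, -0.1, 0.5]
gripper_width: 0.298
grasp_force: 0.0
```

move_arm(rows=[[-0.018,0.418,0,0,0,5,-0.4],[0,0,0,0,0,0,-0.4],[0,0,0,0,0,0,-0.4],[0,0,0,0,0,0,-0.4]])

```text
time: 14.67
tool_pos: [0.5757, 0.036, 0.0854]
tool_rot: [0.0, 0.847, 0.531, 0.0]
contact_force: [0.9, -0.1, 0.5]
gripper_width: 0.302
grasp_force: 0.0
```

move_arm(rows=[[-0.018,0.418,0,0,0,5,-0.4],[0,0,0,0,0,0,-0.4],[0,0,0,0,0,0,-0.4],[0,0,0,0,0,0,-0.4]])

```text
time: 15.0
tool_pos: [0.5794, 0.034, 0.0853]
tool_rot: [0.0, 0.87, 0.493, 0.0]
contact_force: [-0.7, -0.7, 0.0]
gripper_width: 0.297
grasp_force: 0.0
```

move_arm(rows=[[-0.018,0.418,0,0,0,5,-0.4],[0,0,0,0,0,0,-0.4],[0,0,0,0,0,0,-0.4],[0,0,0,0,0,0,-0.4]])

```text
time: 15.33
tool_pos: [0.5828, 0.0317, 0.0853]
tool_rot: [0.0, 0.89, 0.455, 0.0]
contact_force: [0.0, -0.2, -0.6]
gripper_width: 0.3
grasp_force: 0.0
```

move_arm(rows=[[-0.018,0.418,0,0,0,5,-0.4],[0,0,0,0,0,0,-0.4],[0,0,0,0,0,0,-0.4],[0,0,0,0,0,0,-0.4]])

```text
time: 15.67
tool_pos: [0.586, 0.0293, 0.0852]
tool_rot: [-0.0, 0.909, 0.416, -0.0]
contact_force: [-0.7, 0.6, 0.4]
gripper_width: 0.301
grasp_force: 0.5
```

move_arm(rows=[[-0.018,0.418,0,0,0,5,-0.4],[0,0,0,0,0,0,-0.4],[0,0,0,0,0,0,-0.4],[0,0,0,0,0,0,-0.4]])

```text
time: 16.0
tool_pos: [0.589, 0.0263, 0.0852]
tool_rot: [-0.0, 0.927, 0.376, -0.0]
contact_force: [-0.4, 1.2, -0.2]
gripper_width: 0.299
grasp_force: 0.7
```

move_arm(rows=[[-0.018,0.418,0,0,0,5,-0.4],[0,0,0,0,0,0,-0.4],[0,0,0,0,0,0,-0.4],[0,0,0,0,0,0,-0.4]])

```text
time: 16.33
tool_pos: [0.5919, 0.0232, 0.0852]
tool_rot: [0.0, 0.942, 0.335, 0.0]
contact_force: [-1.8, 0.9, -1.4]
gripper_width: 0.3
grasp_force: 0.7
```

The hold began at about 127° of travel: the pad force appeared and the tangential force climbed through 0.9, 1.1 and 1.8 N. I need about 15° more.

move_arm(rows=[[-0.018,0.418,0,0,0,5,-0.4],[0,0,0,0,0,0,-0.4],[0,0,0,0,0,0,-0.4],[0,0,0,0,0,0,-0.4]])

```text
time: 16.67
tool_pos: [0.5943, 0.0197, 0.0852]
tool_rot: [0.0, 0.956, 0.293, -0.0]
contact_force: [-1.0, 1.1, -0.4]
gripper_width: 0.301
grasp_force: 0.7
```

move_arm(rows=[[-0.018,0.418,0,0,0,5,-0.4],[0,0,0,0,0,0,-0.4],[0,0,0,0,0,0,-0.4],[0,0,0,0,0,0,-0.4]])

```text
time: 17.0
tool_pos: [0.5965, 0.0162, 0.0852]
tool_rot: [0.0, 0.968, 0.252, -0.0]
contact_force: [-1.8, 0.2, -0.1]
gripper_width: 0.304
grasp_force: 0.9
```

move_arm(rows=[[-0.018,0.418,0,0,0,5,-0.4],[0,0,0,0,0,0,-0.4],[0,0,0,0,0,0,-0.4],[0,0,0,0,0,0,-0.4]])

```text
time: 17.33
tool_pos: [0.5984, 0.0125, 0.0852]
tool_rot: [0.0, 0.978, 0.209, -0.0]
contact_force: [-2.2, 1.4, -0.6]
gripper_width: 0.299
grasp_force: 1.0
```

Run:
```python
from plant import manip
import cv2,numpy as np,pickle
F=[]
for i in range(12):
    g=manip.grab_frame("wrist" if i else "scene")
    if i==0: pickle.dump(g,open("s6.pkl","wb"))
    s=manip.state();F.append(np.r_[s["contact_force"],s["grasp_force"]])
F=np.array(F);print(F.mean(0),F.std(0)); pickle.dump(g,open("w6.pkl","wb"))
q=s["tool_rot"];print(s["tool_pos"])
cv2.imwrite("pics/d6.png",g["img"])
```

```text
[-2.43615223  1.36858483 -0.74999803  1.11535249] [0.33787041 0.50865948 0.69315349 0.06056026]
[0.59839684 0.01251054 0.08519265]
```

View pics/d6.png

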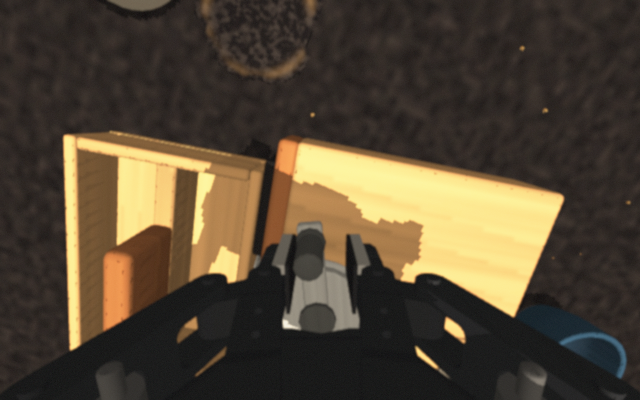

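The caddy is still square and the post (310,255) is in the fingers. The averaged tangential force is about 2.2 N, at the low end of tight, so I'll add 4° and measure.

move_arm(rows=[[-0.006,0.167,0,0,0,2,-0.4],[-0.006,0.167,0,0,0,2,-0.4],[0,0,0,0,0,0,-0.4],[0,0,0,0,0,0,-0.4],[0,0,0,0,0,0,-0.4]])

```text
time: 18.35
tool_pos: [0.5995, 0.0095, 0.0852]
tool_rot: [-0.0, 0.985, 0.174, -0.0]
contact_force: [-2.4, 2.6, -0.5]
gripper_width: 0.305
grasp_force: 1.8
```

Run:
```python
from plant import manip
import numpy as np
F=[]
for i in range(15):
    manip.grab_frame("wrist");s=manip.state();F.append(np.r_[s["contact_force"],s["grasp_force"]])
F=np.array(F);m=F.mean(0);a=np.radians(179-159-90);print(m,F.std(0)/15**.5,"tang",-(m[0]*np.cos(a)+m[1]*np.sin(a)),s["tool_pos"])
```

```text
[-4.16773265  2.60105196  0.12892886  2.00690224] [0.13956262 0.12504711 0.10170376 0.01633473] tang 3.869637848003795 [0.59952202 0.00938806 0.08521379]
```

The post force is now about 3.9 N, 32° after the take-hold, so the pull should be roughly 18–20 N and mid-band. I'll back off to centre and lift away.

move_arm(rows=[[0,-0.25,0,0,0,0,-0.4],[0,-0.3,0,0,0,0,-0.4],[0,0,0,0,0,0,-0.4],[0,0,-2,0,0,0,-0.4],[0,0,-4,0,0,0,-0.4],[0,0,-4,0,0,0,-0.4],[0,0,-4,0,0,0,-0.4],[0,0,0,0,0,0,-0.4],[0,0,0,0,0,0,-0.4],[0,0,0,0,0,0,-0.4]])

```text
time: 19.93
tool_pos: [0.5981, 0.0143, 0.2256]
tool_rot: [0.0, 0.985, 0.174, 0.001]
contact_force: [0.7, -0.4, -1.3]
gripper_width: 0.298
grasp_force: 0.0
```

Run:
```python
from plant import manip
import cv2,pickle
s=manip.state();print(s["tool_pos"],s["contact_force"])
g=manip.grab_frame("wrist");f=manip.grab_frame("scene");pickle.dump((f,g),open("d7.pkl","wb"))
cv2.imwrite("pics/d7.png",g["img"])
```

```text
[0.59811196 0.01428543 0.22563329] [ 0.72305426 -0.39177248 -1.26208894]
```

View pics/d7.png

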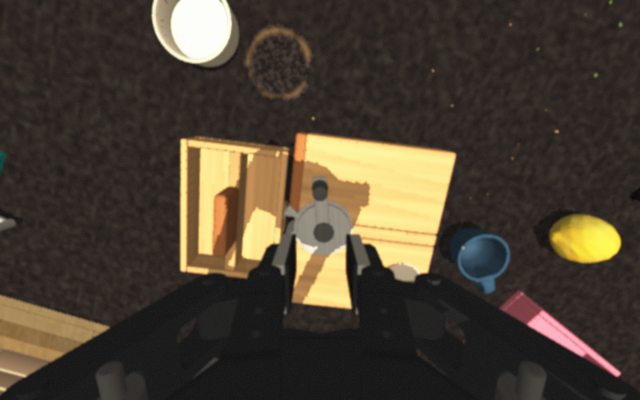

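```bash
python3 -c "
from plant import manip
print(manip.job_done())"
```

```text
the job is handed in; nothing more can be done
None
```

The job is handed in, with no verdict returned: the caddy is docked square, its bolt is drawn tight at an estimated 18–20 N (inferred from about 3.9 N at the post, not measured directly), the arm is clear, and I saw no bystander move, though I viewed 11 pictures, one over the limit of 10.

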